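Make up two washstand trays

ROBOT

A 6-joint arm with a two-finger parallel gripper is mounted at the origin on the work surface. World frame = base frame: x ahead of the robot, y to its left, z up, the work surface at z = 0. Lengths are in m, angles in rad, forces in N, time in s.
With the tool pointing down it reaches from about 0.25 to 0.725 m from the base axis. Payload 4 kg.
Tool frame: the origin (TCP) lies midway between the tips of the shut fingers; the grasp point (between the pads) lies grip_point_offset behind it (grip_point_offset is the distance from the TCP to the grasp point, in m); z points along the fingers, y is the line along which they close (so a half turn about z gives the same grasp; the last joint's range is limited). The gripper opens to 85 mm and grips with 20 to 120 N. Pads are 22 mm wide; open, the fingers measure 114 mm over their backs; the gripper's body (76 mm by 85 mm) begins 54 mm behind the grasp point. The pads swing forward as they close: fully open they stand 13 mm farther back than shut.
Start: joints at [0, 0.241, 0.005, 1.335, 0, 1.571], TCP at [0.5, -0, 0.231] pointing down, gripper open.
Joint ranges: [-2.72, 2.72], [-1.05, 1.87], [-1.09, 1.28], [-1.99, 2.15], [-1.42, 1.44], [-3.14, 3.14]. Speed limits (rad/s): [2.79, 2.79, 3.14, 3.14, 3.14, 3.14].

INTERFACE

Orientations are given as a unit quaternion [x, y, z, w].
In Python, from workcell import * gives the robot as it stands. The module is installed in compiled form; this text tells all that it offers.
- The arm moves only by the tool arm_command, never from a script. Its arguments are lists of equal length, an entry for each row: "slide": the shift along the tool's x, y, z in cm, a list of three; "spin": the turn about the tool's z in degrees. A call has exactly 5 rows; each row is the pose to reach, as a shift and turn from the pose commanded when the call began, along the tool's axes at that moment; what a row does not reach only later rows make up. A row lasts 1/8 s, in which the tool goes at most 62.5 mm and 10.7 degrees, less where a joint would pass 70% of its speed; a pose out of reach is approached as far as the arm can. A call with a gripper value outside its range is refused whole. "jaw" is the finger opening in cm, from 0 to 8.54, set as the call begins (left out, the last holds). The fingers move at their own pace and stop on an object; the grip force is fixed at half the most. Time passes only in rows, so rows that repeat a pose let the fingers close, or fill a call up. It gives the time, the measured TCP pose, the force, the opening and the grip force at its end, in the units of the state.
- get_obs(): the state, without advancing time (a new reading comes with each control period).
- camera(name): name is "scene" or "side" or "wrist"; returns a dict with "pixels" (480x640x3 uint8, red, green, blue), "range_z" (480x640 float32, m along the optical axis (not along the pixel's ray), 0 where there is no reading), "intrinsics" (3x3 intrinsics, pixels), "rvec" (rotation vector, rad) and "tvec" (3), from world to camera coordinates, as OpenCV has them. Camera axes: x right, y down, z forward; pixel columns grow to the right and rows downward; lengths in m; the calibration is good to about 2 mm. A picture is of the moment at which its call begins.
- job_done(): hands the job in; it is judged then, once.
Trained networks look in a picture, given as the dict that the camera call returned (one of the last four; its "shot" number tells which), for a name from the list of things; names that differ only in an ending like _2 or _b are one class to them, and where a whole thing is asked for, a point or a joint stands for the part that bears it (a point fixed in the world has none). Each returns a list of dicts, best first, with "confidence" (0 to 1); they miss things now and then, are a little off and sometimes report something else, mostly with a low value. They report only what shows in the picture. A call takes as long as a camera call. They do not tell look-alikes from the thing itself.
- recognise(picture, thing): "centre" ([column, row] in pixels, amid what is visible of it).
- landmark_of(picture, thing): "centre" ([column, row] in pixels: a listed point, or the origin of a listed thing).
The state is a dict: "clock": time; "joint_pos": joint angles; "joint_vel": joint speeds; "tau": joint torques, N m; "eef_pos": TCP position; "tool_rot": TCP orientation; "ft_force": force on the tool from outside, world axes, zero at the start; "ft_torque": the same for the moment, N m; "grip_width": finger opening in m; "grasp_force": force on a finger pad.
Only numpy, scipy, OpenCV 4.12 (cv2) and the standard library are available. Lean on these libraries where they do the work, as an engineer would, in place of code of your own. Each camera call takes 0.05 s, during which the arm holds its last target. There are 200 camera calls.

TASK

Make up the two guest trays on the washstand: the tray with handles gets the low D-shaped bar of soap and the tall bottle, the plain round-ended tray gets the D-shaped lidded soap case and the squat jar. Put each D-shaped thing in its tray's D-shaped well, turned so that its flat lies along the well's flat, and the round thing in the round well, all standing upright and fully down on the tray. Leave the short bottle and the nail brush where they are.

Things in the scene. Friction and masses are not known exactly. Their poses are not given: they have to be found in the camera images.
- soap: Loose low D-shaped bar of soap, honey coloured, 32 mm high, about 110 g. Plan view: a circle of radius 34 mm cut off by one straight flat; 42 mm from flat to round side (x), 68 mm wide (y). Origin: centre of the underside, midway between flat and round side; x axis points away from the flat (the flat faces -x, at x = -21 mm), z up.
- soap_case: Loose D-shaped lidded soap case, grey-green with a steel seam, 50 mm high plus an 8 mm high, 12 mm wide knob on top, about 120 g. Plan view: a circle of radius 34 mm cut off by one straight flat; 42 mm from flat to round side (x), 68 mm wide (y). Origin: centre of the underside, midway between flat and round side; x axis points away from the flat (the flat faces -x, at x = -21 mm), z up.
- tall_bottle: Loose upright round tall bottle, grey-green, 40 mm diameter, 96 mm high over all; the top 22 mm is a steel cap of 26 mm diameter; about 120 g. Origin: centre of its underside, z up.
- jar: Loose upright squat round jar, amber glass with a flat metal lid of the same diameter: 52 mm diameter, 45 mm high over all, about 140 g. Origin: centre of its underside, z up.
- short_bottle: Spare stock, to be left alone: upright round short bottle, same make as the tall one, 40 mm diameter but only 62 mm high (top 22 mm is the cap). Origin: centre of its underside.
- nail_brush: Spare stock, to be left alone: wooden nail brush lying bristles down, 94 x 42 x 32 mm, long along its x. Origin: centre of its underside.
- handled_tray: Slate tray, a flat 24 mm loop handle at each square end. 110 (x) x 210 (y) mm board, 8 mm thick, fixed. Origin: centre of underside. Steel rims, 9 mm wide, 9 mm above the board, bound two wells, both at x=0: a D well, centre y=+48 mm, inside 58 x 84 mm, flat on -x (a D thing with x along tray x drops in, 8 mm spare; not if over 25 deg off); a round well, centre y=-48, inside 68 mm dia.
- plain_tray: Slate tray with fully rounded ends, no handles. 110 (x) x 210 (y) mm board, 8 mm thick, fixed. Origin: centre of underside. Steel rims, 9 mm wide, 9 mm above the board, bound two wells, both at x=0: a D well, centre y=-48 mm, inside 58 x 84 mm, flat on -x (a D thing with x along tray x drops in, 8 mm spare; not if over 25 deg off); a round well, centre y=+48, inside 68 mm dia.
There are look-alikes about, which are no part of the job. What is shaped like the tall_bottle but pink or purple is not meant. What is shaped like the soap_case but purple or turquoise is not meant.

How it is judged:
By the outcome, as a careful person would: the job done as asked, in the order asked, and still so for the second after the job is handed in, with the robot touching nothing.
It also fails if it takes over 106 s, if anything falls off the work surface, if the arm or the gripper's body presses on something with over 40 N, if the wrist force passes 120 N, or if a joint passes its speed limit or range.

## Working session

There is one attempt and no reset: what is moved stays moved. The work goes in short steps, Python scripts to look and compute and a tool call to move; the robot and the scene stay as the last step left them, time stands still between calls to the robot, and variables do not carry over. Pictures are saved under pics/ and viewed, at most 14 in all, crops included, and the job is handed in when it is done.

Besides the shell and the picture viewer there is one more tool, called after ">>>" by a JSON object that holds its "name" and its "arguments". arm_command: Moves the arm, as the interface text tells. Its arguments: {"type":"object","properties":{"slide":{"type":"array","items":{"type":"array","items":{"type":"number"}}},"spin":{"type":"array","items":{"type":"number"}},"jaw":{"type":"number"}},"required":["slide","spin"]}

```bash
mkdir -p pics; cat > h.py <<'E'
from workcell import *
import numpy as np, cv2
def save(c,n,crop=None,s=1):
    im=c["pixels"][:,:,::-1]
    if crop: im=im[crop[1]:crop[3],crop[0]:crop[2]]
    cv2.imwrite("pics/"+n,cv2.resize(im,None,fx=s,fy=s,interpolation=cv2.INTER_CUBIC))
def cloud(c):
    z=c["range_z"].astype(float); K=c["intrinsics"]; v,u=np.mgrid[:480,:640]
    P=np.stack([(u-K[0,2])/K[0,0]*z,(v-K[1,2])/K[1,1]*z,z],-1)
    R=cv2.Rodrigues(np.array(c["rvec"],float))[0]
    W=(P-np.array(c["tvec"]).ravel())@R
    W[z==0]=np.nan
    return W
E
python3 - <<'E'
from h import *
o=get_obs(); print({k:np.round(v,3) for k,v in o.items()})
try: print(grip_point_offset)
except Exception as e: print(e)
for n in("scene","side"):
    c=camera(n); save(c,n+"1.png"); W=cloud(c)
    print(n,np.round(c["intrinsics"],1).tolist(),np.round(c["rvec"],3),np.round(c["tvec"],3))
    for t in "soap soap_case tall_bottle jar short_bottle nail_brush handled_tray plain_tray".split():
        for r in recognise(c,t)[:4]:
            u,v=np.round(r["centre"]).astype(int); print(t,round(r["confidence"],2),(u,v),np.round(W[v,u],3))
E
```

```text
{'clock': np.float64(0.0), 'joint_pos': array([0.   , 0.241, 0.004, 1.335, 0.   , 1.571]), 'joint_vel': array([ 0.001, -0.001,  0.001,  0.   , -0.   , -0.001]), 'tau': array([ 1.0000e-03, -3.7232e+01,  2.5241e+01,  1.7000e-02,  0.0000e+00,
        0.0000e+00]), 'eef_pos': array([0.499, 0.   , 0.23 ]), 'tool_rot': array([ 0.707,  0.707, -0.001, -0.001]), 'ft_force': array([-0.124,  0.069, -0.212]), 'ft_torque': array([-0.031,  0.048,  0.03 ]), 'grasp_force': np.float64(0.0), 'grip_width': np.float64(0.085)}
0.0187
scene [[447.1, 0.0, 322.2], [0.0, 447.1, 243.6], [0.0, 0.0, 1.0]] [ 1.828  1.569 -0.679] [-0.056 -0.286  1.258]
soap 0.82 (np.int64(417), np.int64(227)) [0.441 0.187 0.033]
soap_case 0.79 (np.int64(182), np.int64(222)) [ 0.361 -0.298  0.036]
soap_case 0.62 (np.int64(139), np.int64(304)) [ 0.585 -0.351  0.045]
soap_case 0.59 (np.int64(161), np.int64(258)) [ 0.48  -0.325  0.049]
tall_bottle 0.75 (np.int64(223), np.int64(204)) [ 0.366 -0.208  0.077]
tall_bottle 0.65 (np.int64(265), np.int64(220)) [ 0.405 -0.127  0.057]
tall_bottle 0.63 (np.int64(232), np.int64(241)) [ 0.466 -0.
[... 774 characters left out ...]
0.439 -0.318  0.029]
tall_bottle 0.8 (np.int64(403), np.int64(227)) [ 0.382 -0.102  0.061]
tall_bottle 0.77 (np.int64(438), np.int64(209)) [ 0.346 -0.189  0.06 ]
tall_bottle 0.75 (np.int64(391), np.int64(197)) [ 0.438 -0.174  0.063]
jar 0.72 (np.int64(351), np.int64(237)) [ 0.459 -0.045  0.046]
jar 0.44 (np.int64(242), np.int64(408)) [0.426 0.344 0.039]
short_bottle 0.75 (np.int64(243), np.int64(408)) [0.425 0.343 0.039]
nail_brush 0.73 (np.int64(326), np.int64(295)) [0.433 0.097 0.033]
nail_brush 0.19 (np.int64(416), np.int64(170)) [ 0.439 -0.311  0.049]
handled_tray 0.82 (np.int64(206), np.int64(290)) [0.631 0.167 0.006]
plain_tray 0.88 (np.int64(307), np.int64(195)) [ 0.615 -0.152  0.016]
```

View pics/scene1.png

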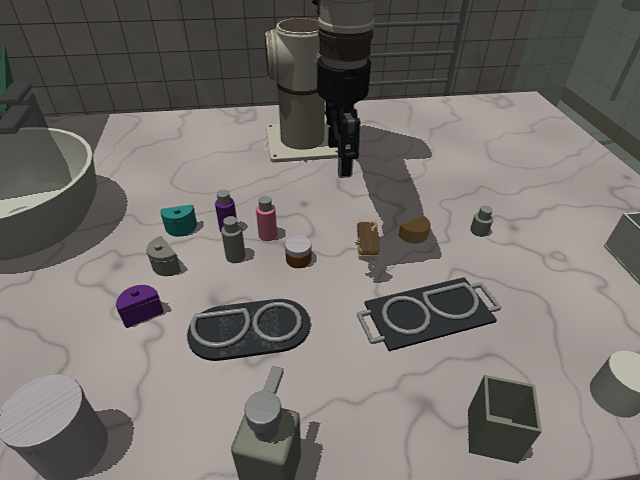

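View pics/side1.png

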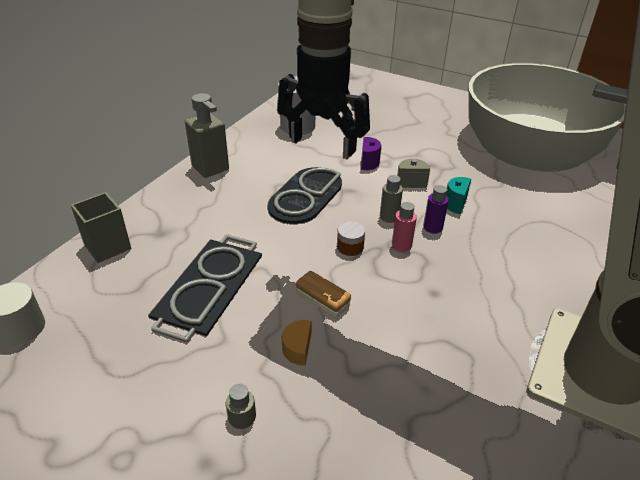

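```bash
python3 - <<'E'
import cv2
a=cv2.imread("pics/scene1.png")[160:350,90:330]; cv2.imwrite("pics/crop1.png",cv2.resize(a,(756,598),interpolation=cv2.INTER_CUBIC))
E
```

```text
(no output)
```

View pics/crop1.png

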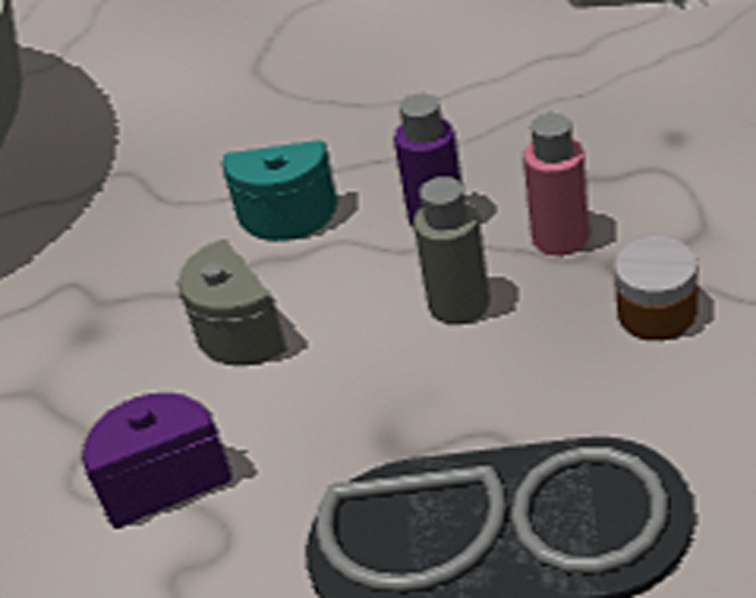

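The pictures show three soap-case shapes: turquoise (182,222), grey-green (163,258) and purple (139,304). The grey-green one is the soap case.
There are three tall-bottle shapes: purple (226,210), grey-green (233,241) and pink (266,218). The grey-green one is the tall bottle. The enlarged crop confirms both choices.
The jar is at (299,250) and the soap at (415,229). Both wells' flats face the robot.

```bash
cat >> h.py <<'E'
from scipy.optimize import least_squares
def loc(P,p): 
    c,s=np.cos(p[2]),np.sin(p[2]); d=P-p[:2]; return np.c_[c*d[:,0]+s*d[:,1],-s*d[:,0]+c*d[:,1]]
def sdD(q,r=.034,L=.042): return np.maximum(np.hypot(q[:,0]-(L/2-r),q[:,1])-r,-L/2-q[:,0])
def best(f,x0,yaws):
    return min((least_squares(f,[*x0,y],loss="soft_l1",f_scale=.002,x_scale=[.01,.01,.2]) for y in yaws),key=lambda r:r.cost)
def near(W,xy,r,z0,z1):
    P=W.reshape(-1,3); k=(np.hypot(P[:,0]-xy[0],P[:,1]-xy[1])<r)&(P[:,2]>z0)&(P[:,2]<z1); return P[k]
def hull(P): return cv2.convexHull(P[:,:2].astype(np.float32))[:,0].astype(float)
def dense(H):
    N=np.roll(H,-1,0); return np.vstack([a+(b-a)*t for a,b in zip(H,N) for t in np.arange(0,1,.002/max(np.linalg.norm(b-a),.002))])
Y=np.arange(0,6.3,.52)
def fitD(W,xy,z0,z1):
    P=near(W,xy,.05,z0,z1); H=dense(hull(P)); r=best(lambda p:sdD(loc(H,p)),H.mean(0),Y)
    return r.x, r.cost/len(H)*1e6, np.percentile(P[:,2],90)
def fitC(W,xy,R,z0,z1,rad=.04):
    P=near(W,xy,rad,z0,z1); H=dense(hull(P))
    r=least_squares(lambda p:np.hypot(*(H-p).T)-R,H.mean(0),loss="soft_l1",f_scale=.002)
    return r.x,r.cost/len(H)*1e6,np.percentile(P[:,2],90)
def fitT(W,xy,sg,yaw0=0):
    P=near(W,xy,.14,.0125,.021)[:,:2]
    def f(p):
        q=loc(P,p); a=np.abs(np.hypot(q[:,0],q[:,1]+sg*.048)-.0385); b=np.abs(sdD(q-[0,sg*.048],.0465,.067)); return np.minimum(np.minimum(a,b),.03)
    r=best(f,xy,yaw0+np.arange(-.5,.51,.25)); return r.x,r.cost/len(P)*1e6,len(P)
E
python3 - <<'E'
from h import *
for n in("scene","side"):
    c=camera(n); W=cloud(c); print(n)
    sh=lambda r:(np.round(np.append(r[0][:2]*1e3,np.degrees(r[0][2:])),1),np.round(r[1:],3))
    print("soap",sh(fitD(W,(.437,.19),.026,.05)))
    print("case",sh(fitD(W,(.465,-.322),.042,.054)))
    print("case all",sh(fitD(W,(.465,-.322),.012,.054)))
    print("jar",sh(fitC(W,(.475,-.057),.026,.038,.06)))
    print("tall cap",sh(fitC(W,(.455,-.185),.013,.09,.11)))
    print("tall body",sh(fitC(W,(.455,-.185),.02,.012,.07)))
    for t,xy,sg in(("handled",(.64,.145),1),("plain",(.62,-.165),-1)): print(t,sh(fitT(W,xy,sg)))
    for nm,xy in(("bpurple",(.355,-.2)),("bpink",(.39,-.115))):print(nm,sh(fitC(W,xy,.013,.09,.11)))
E
```

```text
scene
soap (array([436.3, 190.8,  21.5]), array([0.151, 0.033]))
case (array([ 455.7, -331.7,  -59.4]), array([0.109, 0.052]))
case all (array([ 456.2, -331.5,  -58.4]), array([0.078, 0.052]))
jar (array([471. , -67.6]), array([0.343, 0.047]))
tall cap (array([ 444.4, -192.1]), array([0.125, 0.097]))
tall body (array([ 446.2, -192.2]), array([4.981, 0.064]))
handled (array([641.9, 148.3,   8.9]), array([   2.07, 1186.  ]))
plain (array([ 632.3, -171.4,    1. ]), array([   2.001, 1355.   ]))
bpurple (array([ 355.7, -206. ]), array([0.195, 0.097]))
bpink (array([ 388.4, -123.2]), array([0.138, 0.097]))
side
soap (array([434.2, 194.2, 381.6]), array([0.121, 0.033]))
case (array([ 452.6, -328.8,  299.8]), array([0.86 , 0.051]))
case all (array([ 452.1, -328.4,  297.5]), array([1.247, 0.051]))
jar (array([469.7, -65.3]), array([0.359, 0.046]))
tall cap (array([ 443.7, -190.2]), array([0.354, 0.097]))
tall body (array([ 442.7, -187.5]), array([5.217, 0.064]))
handled (array([638.2, 152.6,   9.1]), array([   2.084, 1125.   ]))
plain (array([ 628.6, -167.6,    0.8]), array([  2.179, 663.   ]))
bpurple (array([ 353.9, -203.4]), array([0.236, 0.097]))
bpink (array([ 387.1, -120.9]), array([0.245, 0.097]))
```

```bash
cat > plan.py <<'E'
import sys,numpy as np
from h import get_obs
from scipy.spatial.transform import Rotation as R
o=get_obs(); p=np.array(o["eef_pos"])*1e3; r=R.from_quat(o["tool_rot"]).as_matrix()
ph=np.degrees(np.arctan2(r[1,1],r[0,1]))
print("at",p.round(1),round(ph,1))
for a in sys.argv[1:]:
    x,y,z,t=map(float,a.split(",")); d=np.array([x,y,z])-p; c,s=np.cos(np.radians(ph)),np.sin(np.radians(ph))
    # tool y=(c,s), tool x=(-s,c), tool z=down
    print(a,"slide",np.round([(-s*d[0]+c*d[1])/10,(c*d[0]+s*d[1])/10,-d[2]/10],2),"spin",round(ph-t,1),"mm",round(np.linalg.norm(d)))
    p=np.array([x,y,z]);ph=t
E
P="435,192.5,130,21.6 435,192.5,12,21.6 435,192.5,130,21.6 632.5,198,130,9 632.5,198,21,9 632.5,198,150,9 444,-191,170,0 444,-191,35,0"; python3 plan.py $P
```

```text
at [500.   -0.  231.3] -0.0
435,192.5,130,21.6 slide [19.25 -6.5  10.13] spin -21.6 mm 227
435,192.5,12,21.6 slide [ 0.   0.  11.8] spin 0.0 mm 118
435,192.5,130,21.6 slide [  0.    0.  -11.8] spin 0.0 mm 118
632.5,198,130,9 slide [-6.76 18.57 -0.  ] spin 12.6 mm 198
632.5,198,21,9 slide [ 0.   0.  10.9] spin 0.0 mm 109
632.5,198,150,9 slide [  0.    0.  -12.9] spin 0.0 mm 129
444,-191,170,0 slide [-35.47 -24.7   -2.  ] spin 9.0 mm 433
444,-191,35,0 slide [ 0.   0.  13.5] spin 0.0 mm 135
```

>>> {"name": "arm_command", "arguments": {"slide": [[4.8, -1.6, 2.5], [9.6, -3.2, 5], [14.4, -4.9, 7.6], [19.25, -6.5, 10.1], [19.25, -6.5, 10.1]], "spin": [-6, -12, -18, -21.6, -21.6], "jaw": 7.5}}

```text
clock: 1.62
eef_pos: [0.4323, 0.1945, 0.1284]
tool_rot: [0.56, 0.829, -0.002, -0.001]
ft_force: [-0.1, -1.0, 0.7]
grip_width: 0.0747
grasp_force: 0.0
```

```bash
python3 - <<'E'
from h import *
c=camera("wrist"); save(c,"wrist1.png"); W=cloud(c)
r=fitD(W,(.435,.192),.026,.05); print(np.round(r[0]*[1e3,1e3,57.3],1),r[1:])
E
python3 plan.py 435,192.5,12,21.6
```

```text
[434.5 191.   21.9] (np.float64(0.006222322848565703), np.float64(0.03248201990910903))
at [433.8 193.4 129.5] 21.8
435,192.5,12,21.6 slide [-0.13  0.08 11.75] spin 0.2 mm 118
```

View pics/wrist1.png

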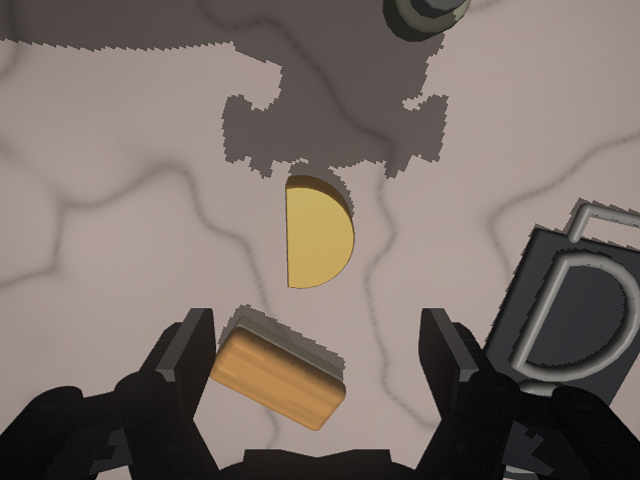

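The wrist view shows the soap at (318,232) with its flat on the left, squarely between the fingers. The wrist fit agrees with the other two cameras.

>>> {"name": "arm_command", "arguments": {"slide": [[-0.1, 0.05, 3.5], [-0.2, 0.05, 7], [-0.2, 0.05, 10], [-0.2, 0.05, 11.7], [-0.2, 0.05, 11.7]], "spin": [0, 0, 0, 0, 0]}}

```text
clock: 2.3
eef_pos: [0.4363, 0.1893, 0.0129]
tool_rot: [0.563, 0.826, -0.001, -0.0]
ft_force: [-0.4, 0.0, 0.8]
grip_width: 0.075
grasp_force: 0.0
```

>>> {"name": "arm_command", "arguments": {"slide": [[0, 0, 0], [0, 0, 0], [0, 0, 0], [0, 0, 0], [0, 0, 0]], "spin": [0, 0, 0, 0, 0], "jaw": 2}}

```text
clock: 2.92
eef_pos: [0.4376, 0.1911, 0.0149]
tool_rot: [0.562, 0.827, 0.001, 0.001]
ft_force: [0.1, -1.0, 5.6]
grip_width: 0.0399
grasp_force: 61.3
```

>>> {"name": "arm_command", "arguments": {"slide": [[0, 0, -2.5], [0, 0, -6], [0, 0, -9], [0, 0, -11.8], [0, 0, -11.8]], "spin": [0, 0, 0, 0, 0]}}

```text
clock: 3.55
eef_pos: [0.438, 0.1917, 0.1337]
tool_rot: [0.562, 0.827, 0.003, 0.002]
ft_force: [1.2, 0.4, -0.7]
grip_width: 0.0399
grasp_force: 61.1
```

```bash
python3 plan.py 632.5,198,130,9 632.5,198,21,9; python3 - <<'E'
from h import *
o=get_obs(); print(o["grip_width"],o["grasp_force"]); c=camera("wrist"); save(c,"wrist2.png",None,.6)
E
```

```text
at [438.  191.7 133.7] 21.6
632.5,198,130,9 slide [-6.57 18.32  0.37] spin 12.6 mm 195
632.5,198,21,9 slide [ 0.   0.  10.9] spin 0.0 mm 109
0.03989259231505076 61.10620379447937
```

View pics/wrist2.png

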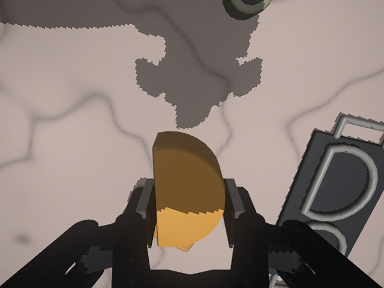

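The soap is gripped square. I'll carry it over to the tray.

>>> {"name": "arm_command", "arguments": {"slide": [[-1.6, 4.6, 0.1], [-3.3, 9.2, 0.2], [-4.9, 13.7, 0.3], [-6.6, 18.3, 0.3], [-6.6, 18.3, 0.3]], "spin": [3, 6, 9, 12.6, 12.6]}}

```text
clock: 4.22
eef_pos: [0.6323, 0.1961, 0.1237]
tool_rot: [0.65, 0.76, -0.002, -0.001]
ft_force: [-0.4, 0.1, -1.9]
grip_width: 0.0401
grasp_force: 61.3
```

```bash
python3 - <<'E'
from h import *
c=camera("wrist"); W=cloud(c); r=fitT(W,(.64,.15),1,.157); print(np.round(r[0]*[1e3,1e3,57.3],1),r[1:])
E
python3 plan.py 632.5,198,22,9
```

```text
[639.1 148.5   8.3] (np.float64(2.111801792820825), 4014)
at [630.2 196.1 124.4] 9.0
632.5,198,22,9 slide [ 0.15  0.25 10.24] spin -0.0 mm 102
```

>>> {"name": "arm_command", "arguments": {"slide": [[0.1, 0.2, 3], [0.1, 0.2, 6], [0.1, 0.2, 8.5], [0.1, 0.2, 9.7], [0.1, 0.2, 10.2]], "spin": [0, 0, 0, 0, 0]}}

```text
clock: 4.9
eef_pos: [0.6312, 0.1981, 0.0256]
tool_rot: [0.649, 0.761, -0.001, -0.001]
ft_force: [-0.7, 0.3, -1.3]
grip_width: 0.04
grasp_force: 61.3
```

>>> {"name": "arm_command", "arguments": {"slide": [[0, 0, 0], [0, 0, 0], [0, 0, 0], [0, 0, 0], [0, 0, 0]], "spin": [0, 0, 0, 0, 0]}}

```text
clock: 5.52
eef_pos: [0.6326, 0.1981, 0.0265]
tool_rot: [0.649, 0.76, 0.0, 0.0]
ft_force: [-1.2, 0.4, -1.7]
grip_width: 0.0398
grasp_force: 61.3
```

>>> {"name": "arm_command", "arguments": {"slide": [[0, 0, 0.2], [0, 0, 0.4], [0, 0, 0.4], [0, 0, 0.4], [0, 0, 0.4]], "spin": [0, 0, 0, 0, 0]}}

```text
clock: 6.15
eef_pos: [0.6325, 0.1981, 0.023]
tool_rot: [0.649, 0.76, 0.0, 0.0]
ft_force: [-2.2, -0.6, 5.8]
grip_width: 0.0399
grasp_force: 62.3
```

>>> {"name": "arm_command", "arguments": {"slide": [[0, 0, 0], [0, 0, 0], [0, 0, 0], [0, 0, 0], [0, 0, 0]], "spin": [0, 0, 0, 0, 0], "jaw": 7.5}}

```text
clock: 6.78
eef_pos: [0.6325, 0.1981, 0.0222]
tool_rot: [0.649, 0.76, -0.0, -0.0]
ft_force: [0.6, 0.5, 0.0]
grip_width: 0.0751
grasp_force: 0.0
```

>>> {"name": "arm_command", "arguments": {"slide": [[0, 0, -3], [0, 0, -6], [0, 0, -9], [0, 0, -12], [0, 0, -14.5]], "spin": [0, 0, 0, 0, 0]}}

```text
clock: 7.4
eef_pos: [0.6327, 0.1982, 0.1688]
tool_rot: [0.649, 0.76, 0.001, 0.0]
ft_force: [0.4, 0.0, -0.4]
grip_width: 0.0748
grasp_force: 0.0
```

```bash
python3 - <<'E'
from h import *
c=camera("wrist"); save(c,"wrist3.png",None,.6); W=cloud(c); r=fitD(W,(.632,.197),.034,.06); print(np.round(r[0]*[1e3,1e3,57.3],1),r[1:])
P=near(W,(.632,.197),.02,.02,.08); print(np.percentile(P[:,2],[5,50,95]))
r=fitT(W,(.64,.15),1,.157); print(np.round(r[0]*[1e3,1e3,57.3],1))
E
python3 plan.py 444,-191,170,0 444,-191,35,0 444,-191,175,0 647.5,103,175,0 647.5,103,45,0
```

```text
[631.7 199.1 369.1] (np.float64(0.02462590172321145), np.float64(0.0405032307784272))
[0.03858356 0.03965091 0.04076572]
[639.4 149.5   8.9]
at [634.4 198.7 172.8] 9.0
444,-191,170,0 slide [-35.51 -24.9    0.28] spin 9.0 mm 434
444,-191,35,0 slide [ 0.   0.  13.5] spin 0.0 mm 135
444,-191,175,0 slide [  0.   0. -14.] spin 0.0 mm 140
647.5,103,175,0 slide [29.4  20.35 -0.  ] spin 0.0 mm 358
647.5,103,45,0 slide [ 0.  0. 13.] spin 0.0 mm 130
```

View pics/wrist3.png

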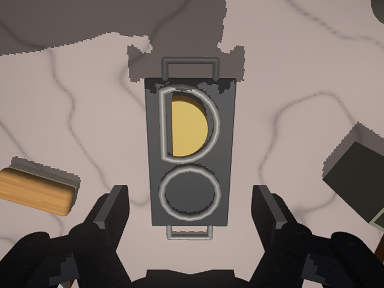

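The soap (190,130) sits in the D well with its flat along the well's flat. Its top is at 40 mm, so it is fully down. Next is the tall bottle.

>>> {"name": "arm_command", "arguments": {"slide": [[-4.5, -3.1, 0], [-9, -6.2, 0], [-13.5, -9.3, 0], [-18, -12.4, 0], [-22.5, -15.6, 0]], "spin": [0, 0, 0, 0, 0], "jaw": 6.5}}

```text
clock: 8.07
eef_pos: [0.5125, -0.0499, 0.1669]
tool_rot: [0.649, 0.76, -0.0, 0.0]
ft_force: [-0.0, -0.3, 0.0]
grip_width: 0.0649
grasp_force: 0.0
```

```bash
python3 plan.py 444,-191,170,0
```

```text
at [512.5 -49.9 166.9] 9.0
444,-191,170,0 slide [-12.86  -8.98  -0.31] spin 9.0 mm 157
```

>>> {"name": "arm_command", "arguments": {"slide": [[-4.2, -3, -0.1], [-8.5, -6, -0.3], [-12.9, -9, -0.3], [-12.9, -9, -0.3], [-12.9, -9, -0.3]], "spin": [3, 6, 9, 9, 9]}}

```text
clock: 8.7
eef_pos: [0.4448, -0.1899, 0.17]
tool_rot: [0.707, 0.707, 0.0, -0.0]
ft_force: [-0.4, -0.6, 0.0]
grip_width: 0.065
grasp_force: 0.0
```

```bash
python3 - <<'E'
from h import *
c=camera("wrist"); W=cloud(c); r=fitC(W,(.444,-.191),.013,.09,.11); print(r)
E
python3 plan.py 444,-191,38,0
```

```text
(array([ 0.443374  , -0.19363994]), np.float64(0.03760584598062734), np.float64(0.09642326513521784))
at [ 445.1 -189.4  170.1] 0.1
444,-191,38,0 slide [-0.16 -0.11 13.21] spin 0.1 mm 132
```

>>> {"name": "arm_command", "arguments": {"slide": [[-0.2, -0.1, 3.5], [-0.25, -0.15, 7], [-0.25, -0.15, 10.5], [-0.25, -0.15, 13.2], [-0.25, -0.15, 13.2]], "spin": [0, 0, 0, 0, 0]}}

```text
clock: 9.38
eef_pos: [0.442, -0.1903, 0.0363]
tool_rot: [0.706, 0.708, -0.001, -0.003]
ft_force: [-0.5, 0.0, 0.4]
grip_width: 0.0649
grasp_force: 0.0
```

>>> {"name": "arm_command", "arguments": {"slide": [[0, 0, 0], [0, 0, 0], [0, 0, 0], [0, 0, 0], [0, 0, 0]], "spin": [0, 0, 0, 0, 0], "jaw": 2}}

```text
clock: 10.0
eef_pos: [0.4447, -0.1928, 0.0397]
tool_rot: [0.707, 0.707, 0.001, 0.001]
ft_force: [0.1, 0.9, 6.8]
grip_width: 0.0391
grasp_force: 60.3
```

>>> {"name": "arm_command", "arguments": {"slide": [[0, 0, -2.5], [0, 0, -6], [0, 0, -10], [0, 0, -14], [0, 0, -14]], "spin": [0, 0, 0, 0, 0]}}

```text
clock: 10.62
eef_pos: [0.4455, -0.1936, 0.1818]
tool_rot: [0.707, 0.707, 0.001, 0.004]
ft_force: [0.5, 0.4, -1.3]
grip_width: 0.0387
grasp_force: 60.4
```

```bash
python3 plan.py 647,102,175,9
```

```text
at [ 445.5 -193.6  181.8] -0.0
647,102,175,9 slide [29.57 20.14  0.68] spin -9.0 mm 358
```

>>> {"name": "arm_command", "arguments": {"slide": [[4.5, 3, 0], [9, 6.1, 0.2], [13.5, 9.2, 0.4], [18, 12.3, 0.6], [22.5, 15.3, 0.6]], "spin": [0, 0, 0, 0, 0]}}

```text
clock: 11.25
eef_pos: [0.5962, 0.0338, 0.1705]
tool_rot: [0.707, 0.707, -0.001, -0.001]
ft_force: [0.6, -0.7, 0.1]
grip_width: 0.0387
grasp_force: 60.5
```

>>> {"name": "arm_command", "arguments": {"slide": [[3.6, 2.4, 0], [7, 4.8, 0], [7, 4.8, 0], [7, 4.8, 0], [7, 4.8, 0]], "spin": [-3, -6, -9, -9, -9]}}

```text
clock: 11.88
eef_pos: [0.6437, 0.1019, 0.1714]
tool_rot: [0.65, 0.76, -0.001, -0.001]
ft_force: [-0.6, 0.1, -0.7]
grip_width: 0.0385
grasp_force: 60.6
```

```bash
python3 plan.py 647.4,102.5,50,9
```

```text
at [643.7 101.9 171.4] 8.9
647.4,102.5,50,9 slide [ 0.    0.37 12.14] spin -0.1 mm 121
```

>>> {"name": "arm_command", "arguments": {"slide": [[0, 0.2, 3.5], [0, 0.3, 7], [0, 0.3, 10], [0, 0.3, 11.6], [0, 0.3, 12]], "spin": [0, 0, 0, 0, 0]}}

```text
clock: 12.5
eef_pos: [0.6466, 0.1024, 0.0515]
tool_rot: [0.65, 0.76, -0.001, -0.001]
ft_force: [0.4, 0.2, -0.6]
grip_width: 0.0382
grasp_force: 60.6
```

>>> {"name": "arm_command", "arguments": {"slide": [[0, 0, 0.2], [0, 0, 0.3], [0, 0, 0.3], [0, 0, 0.3], [0, 0, 0.3]], "spin": [0, 0, 0, 0, 0]}}

```text
clock: 13.12
eef_pos: [0.6475, 0.103, 0.0495]
tool_rot: [0.649, 0.76, 0.0, 0.0]
ft_force: [0.2, 0.5, -1.2]
grip_width: 0.0386
grasp_force: 60.6
```

>>> {"name": "arm_command", "arguments": {"slide": [[0, 0, 0.1], [0, 0, 0.2], [0, 0, 0.3], [0, 0, 0.3], [0, 0, 0.3]], "spin": [0, 0, 0, 0, 0]}}

```text
clock: 13.75
eef_pos: [0.6474, 0.103, 0.0478]
tool_rot: [0.649, 0.76, 0.0, 0.0]
ft_force: [-2.8, -1.0, 6.3]
grip_width: 0.0387
grasp_force: 61.4
```

The bottle is touching down. I'll release it, back off and go to the soap case.

>>> {"name": "arm_command", "arguments": {"slide": [[0, 0, 0], [0, 0, 0], [0, 0, 0], [0, 0, 0], [0, 0, 0]], "spin": [0, 0, 0, 0, 0], "jaw": 7}}

```text
clock: 14.38
eef_pos: [0.6473, 0.103, 0.0462]
tool_rot: [0.649, 0.76, -0.0, -0.0]
ft_force: [0.7, -0.6, -0.7]
grip_width: 0.0697
grasp_force: 0.0
```

>>> {"name": "arm_command", "arguments": {"slide": [[0, 0, -3], [0, 0, -6], [0, 0, -9], [0, 0, -12], [0, 0, -14]], "spin": [0, 0, 0, 0, 0]}}

```text
clock: 15.0
eef_pos: [0.6479, 0.1031, 0.1882]
tool_rot: [0.649, 0.76, 0.001, 0.001]
ft_force: [1.0, -0.2, 0.1]
grip_width: 0.0697
grasp_force: 0.0
```

```bash
python3 - <<'E'
from h import *
for n in("scene","side"):
    W=cloud(camera(n)); print(fitC(W,(.647,.1025),.013,.098,.12))
    P=near(W,(.632,.197),.02,.02,.08); print(np.percentile(P[:,2],[5,50,95]))
E
python3 plan.py 454,-330.5,150,-59.8
```

```text
(array([0.6473896 , 0.10217619]), np.float64(0.08521121578188169), np.float64(0.10507616488953422))
[0.03795981 0.04002558 0.04167954]
(array([0.6463769, 0.1053964]), np.float64(0.15479606233970686), np.float64(0.10456935112774542))
[0.03712793 0.03952693 0.04126047]
at [649.  103.2 189.5] 9.0
454,-330.5,150,-59.8 slide [-39.79 -26.05   3.95] spin 68.8 mm 477
```

>>> {"name": "arm_command", "arguments": {"slide": [[-4.6, -3, 0], [-9.2, -6, 0], [-13.8, -9.1, 0], [-18.4, -12.1, 0.5], [-23, -15.1, 1]], "spin": [9, 18, 27, 36, 45]}}

```text
clock: 15.72
eef_pos: [0.5327, -0.1491, 0.175]
tool_rot: [0.892, 0.452, -0.0, -0.0]
ft_force: [1.2, -0.5, 0.1]
grip_width: 0.0695
grasp_force: 0.0
```

```bash
python3 plan.py 454,-330.5,150,-59.8
```

```text
at [ 532.7 -149.1  175. ] -36.3
454,-330.5,150,-59.8 slide [-19.28   4.39   2.5 ] spin 23.5 mm 199
```

>>> {"name": "arm_command", "arguments": {"slide": [[-4.8, 1.1, 0.6], [-9.6, 2.2, 1.2], [-14.4, 3.3, 1.8], [-19.3, 4.4, 2.5], [-19.3, 4.4, 2.5]], "spin": [6, 12, 18, 23.5, 23.5]}}

```text
clock: 16.35
eef_pos: [0.4538, -0.3322, 0.1493]
tool_rot: [0.966, 0.26, -0.001, -0.001]
ft_force: [-0.0, 0.3, 0.0]
grip_width: 0.0701
grasp_force: 0.0
```

```bash
python3 - <<'E'
from h import *
c=camera("wrist"); save(c,"wrist4.png",None,.6); W=cloud(c); r=fitD(W,(.454,-.330),.04,.054); print(np.round(r[0]*[1e3,1e3,57.3],1),r[1:])
E
python3 plan.py 454,-330.5,20,-59.8
```

```text
[ 453.6 -333.7  300.3] (np.float64(0.03240219682251433), np.float64(0.05051950309696875))
at [ 454.8 -330.7  149.7] -59.7
454,-330.5,20,-59.8 slide [-0.06 -0.06 12.97] spin 0.1 mm 130
```

View pics/wrist4.png

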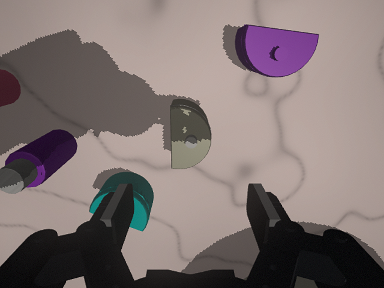

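The wrist view shows the grey-green case at (190,135) between the fingers, flat on the left. The turquoise one is at (125,200) and looks clear of the fingers. I'll check the clearance near the basin.

```bash
python3 - <<'E'
from h import *
c=camera("side"); W1=cloud(c); c=camera("scene"); W2=cloud(c)
for W in(W1,W2):
    P=near(W,(.454,-.331),.35,.075,.14); P=P[(P[:,1]<-.36)]; d=np.hypot(P[:,0]-.454,P[:,1]+.331); i=np.argsort(d)[:3]; print(len(P),d[i],P[i].round(3).tolist())
    P=near(W,(.35,-.29),.08,.03,.052); P=P[P[:,0]<.41]; print(P[:,:2].max(0),P[:,:2].min(0))
E
```

```text
2804 [0.18998818 0.19048409 0.19069295] [[0.343, -0.485, 0.126], [0.37, -0.502, 0.131], [0.364, -0.499, 0.129]]
[ 0.36463335 -0.26773016] [ 0.31995291 -0.34175757]
4501 [0.19230961 0.19294116 0.19312965] [[0.358, -0.497, 0.129], [0.346, -0.491, 0.132], [0.343, -0.489, 0.132]]
[ 0.37337284 -0.2136645 ] [ 0.32191651 -0.34081859]
```

Clear: the basin is 19 cm away and the turquoise case ends at x = 0.37. I'll go down and grip.

>>> {"name": "arm_command", "arguments": {"slide": [[-0.1, 0, 3.5], [-0.1, 0, 7], [-0.1, 0, 10.5], [-0.1, 0, 13], [-0.1, 0, 13]], "spin": [0, 0, 0, 0, 0]}}

```text
clock: 17.12
eef_pos: [0.4545, -0.3276, 0.0192]
tool_rot: [0.964, 0.264, -0.002, -0.002]
ft_force: [0.2, 0.1, 0.3]
grip_width: 0.0698
grasp_force: 0.0
```

>>> {"name": "arm_command", "arguments": {"slide": [[0, 0, 0], [0, 0, 0], [0, 0, 0], [0, 0, 0], [0, 0, 0]], "spin": [0, 0, 0, 0, 0], "jaw": 2}}

```text
clock: 17.75
eef_pos: [0.4569, -0.331, 0.0232]
tool_rot: [0.965, 0.263, 0.001, 0.001]
ft_force: [0.4, 1.4, 6.0]
grip_width: 0.0402
grasp_force: 61.4
```

>>> {"name": "arm_command", "arguments": {"slide": [[0, 0, -2.5], [0, 0, -6], [0, 0, -9], [0, 0, -12], [0, 0, -12]], "spin": [0, 0, 0, 0, 0]}}

```text
clock: 18.38
eef_pos: [0.457, -0.3316, 0.1441]
tool_rot: [0.965, 0.263, 0.002, 0.002]
ft_force: [-0.3, -0.4, -0.4]
grip_width: 0.0405
grasp_force: 60.9
```

```bash
python3 plan.py 631.3,-217,135,0.9
```

```text
at [ 457.  -331.6  144.1] -59.5
631.3,-217,135,0.9 slide [20.84 -1.03  0.91] spin -60.4 mm 209
```

>>> {"name": "arm_command", "arguments": {"slide": [[4.2, -0.2, 0], [8.4, -0.4, 0], [12.6, -0.6, 0], [16.8, -0.8, 0.4], [20.8, -1, 0.9]], "spin": [-9, -18, -27, -36, -45]}}

```text
clock: 19.0
eef_pos: [0.6299, -0.2151, 0.1302]
tool_rot: [0.789, 0.614, -0.001, -0.001]
ft_force: [0.2, -0.7, -0.9]
grip_width: 0.0402
grasp_force: 60.9
```

>>> {"name": "arm_command", "arguments": {"slide": [[0, 0, 0], [0, 0, 0], [0, 0, 0], [0, 0, 0], [0, 0, 0]], "spin": [-8, -15.4, -15.4, -15.4, -15.4]}}

```text
clock: 19.62
eef_pos: [0.6293, -0.2163, 0.132]
tool_rot: [0.702, 0.712, -0.0, -0.0]
ft_force: [0.5, -0.6, -1.4]
grip_width: 0.0402
grasp_force: 61.0
```

```bash
python3 - <<'E'
from h import *
c=camera("wrist"); W=cloud(c); r=fitT(W,(.6305,-.1695),-1,.0); print(np.round(r[0]*[1e3,1e3,57.3],1),r[1:])
E
python3 plan.py 631.3,-217.5,33,0.9
```

```text
[ 629.6 -173.1    0.9] (np.float64(2.3495345502851803), 9723)
at [ 629.4 -216.3  132.2] 0.8
631.3,-217.5,33,0.9 slide [-0.12  0.19  9.92] spin -0.1 mm 99
```

>>> {"name": "arm_command", "arguments": {"slide": [[0, 0.15, 3], [0, 0.15, 6], [0, 0.15, 8.5], [0, 0.15, 9.7], [0, 0.15, 9.9]], "spin": [0, 0, 0, 0, 0]}}

```text
clock: 20.3
eef_pos: [0.6307, -0.2161, 0.0327]
tool_rot: [0.702, 0.713, -0.0, -0.001]
ft_force: [-0.2, 0.6, -0.8]
grip_width: 0.0401
grasp_force: 61.0
```

>>> {"name": "arm_command", "arguments": {"slide": [[0, 0, 0.2], [0, 0, 0.3], [0, 0, 0.3], [0, 0, 0.3], [0, 0, 0.3]], "spin": [0, 0, 0, 0, 0]}}

```text
clock: 20.92
eef_pos: [0.6318, -0.2164, 0.0312]
tool_rot: [0.702, 0.713, 0.0, 0.001]
ft_force: [-0.3, -1.4, 2.8]
grip_width: 0.0407
grasp_force: 61.4
```

>>> {"name": "arm_command", "arguments": {"slide": [[0, 0, 0], [0, 0, 0], [0, 0, 0], [0, 0, 0], [0, 0, 0]], "spin": [0, 0, 0, 0, 0], "jaw": 7.5}}

```text
clock: 21.55
eef_pos: [0.6311, -0.2161, 0.0302]
tool_rot: [0.702, 0.713, -0.0, -0.0]
ft_force: [0.6, 0.6, -0.3]
grip_width: 0.0751
grasp_force: 0.0
```

>>> {"name": "arm_command", "arguments": {"slide": [[0, 0, -3], [0, 0, -6], [0, 0, -9], [0, 0, -12], [0, 0, -12.5]], "spin": [0, 0, 0, 0, 0]}}

```text
clock: 22.18
eef_pos: [0.6327, -0.2167, 0.1582]
tool_rot: [0.702, 0.713, 0.001, 0.002]
ft_force: [0.2, 1.1, -0.1]
grip_width: 0.0749
grasp_force: 0.0
```

```bash
python3 - <<'E'
from h import *
c=camera("wrist"); W=cloud(c); save(c,"wrist5.png",None,.6)
r=fitT(W,(.6305,-.1695),-1,.0); print(np.round(r[0]*[1e3,1e3,57.3],1))
r=fitD(W,(.631,-.219),.053,.062); print(np.round(r[0]*[1e3,1e3,57.3],1),r[1:])
W=cloud(camera("scene"));r=fitD(W,(.631,-.219),.053,.062); print(np.round(r[0]*[1e3,1e3,57.3],1),r[1:])
E
python3 plan.py 470.5,-66.5,130,0.9 470.5,-66.5,18,.9
```

```text
[ 629.7 -173.     1.1]
[ 631.2 -221.3  360.5] (np.float64(0.023152652166061837), np.float64(0.0584720938242099))
[ 6.320e+02 -2.202e+02  2.000e-01] (np.float64(0.16159945850176863), np.float64(0.05971301483555862))
at [ 631.3 -216.2  155.5] 0.9
470.5,-66.5,130,0.9 slide [ 15.22 -15.85   2.55] spin -0.0 mm 221
470.5,-66.5,18,.9 slide [ 0.   0.  11.2] spin 0.0 mm 112
```

View pics/wrist5.png

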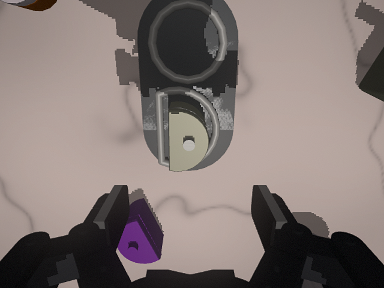

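The case (188,140) is in the D well with its flat aligned. Its top is at 58 mm, so it is seated. Next is the jar.

>>> {"name": "arm_command", "arguments": {"slide": [[3.8, -4, 0.5], [7.6, -8, 1], [11.4, -12, 1.7], [15.2, -15.8, 2.5], [15.2, -15.8, 2.5]], "spin": [0, 0, 0, 0, 0], "jaw": 8}}

```text
clock: 22.9
eef_pos: [0.4641, -0.0641, 0.127]
tool_rot: [0.7, 0.714, -0.003, -0.004]
ft_force: [0.4, 0.8, 0.2]
grip_width: 0.0797
grasp_force: 0.0
```

```bash
python3 - <<'E'
from h import *
c=camera("wrist"); W=cloud(c); print(fitC(W,(.4705,-.0665),.026,.038,.06))
E
python3 plan.py 470.5,-67,16,0.9
```

```text
(array([ 0.46963742, -0.06854641]), np.float64(0.0766801624554931), np.float64(0.045439014267499016))
at [467.7 -65.4 128.4] 1.0
470.5,-67,16,0.9 slide [-0.17  0.27 11.24] spin 0.1 mm 112
```

>>> {"name": "arm_command", "arguments": {"slide": [[-0.15, 0.1, 3], [-0.15, 0.1, 6], [-0.15, 0.1, 9], [-0.15, 0.1, 11.2], [-0.15, 0.1, 11.2]], "spin": [0, 0, 0, 0, 0]}}

```text
clock: 23.58
eef_pos: [0.4709, -0.0686, 0.0162]
tool_rot: [0.702, 0.712, -0.001, -0.002]
ft_force: [0.1, -0.0, 0.9]
grip_width: 0.08
grasp_force: 0.0
```

>>> {"name": "arm_command", "arguments": {"slide": [[0, 0, 0], [0, 0, 0], [0, 0, 0], [0, 0, 0], [0, 0, 0]], "spin": [0, 0, 0, 0, 0], "jaw": 3}}

```text
clock: 24.2
eef_pos: [0.4733, -0.0685, 0.0196]
tool_rot: [0.702, 0.713, 0.001, 0.002]
ft_force: [0.5, -1.6, 5.2]
grip_width: 0.0503
grasp_force: 62.9
```

>>> {"name": "arm_command", "arguments": {"slide": [[0, 0, -2.5], [0, 0, -6], [0, 0, -9], [0, 0, -12], [0, 0, -12]], "spin": [0, 0, 0, 0, 0]}}

```text
clock: 24.82
eef_pos: [0.4734, -0.0683, 0.1404]
tool_rot: [0.701, 0.713, 0.002, 0.002]
ft_force: [0.0, -0.0, -1.8]
grip_width: 0.0503
grasp_force: 62.6
```

```bash
python3 plan.py 630,-123,135,0.9
```

```text
at [473.4 -68.3 140.4] 0.9
630,-123,135,0.9 slide [-5.72 15.57  0.54] spin 0.0 mm 166
```

>>> {"name": "arm_command", "arguments": {"slide": [[-1.9, 5.2, 0], [-3.8, 10.4, 0.2], [-5.8, 15.6, 0.5], [-5.8, 15.6, 0.5], [-5.8, 15.6, 0.5]], "spin": [0, 0, 0, 0, 0]}}

```text
clock: 25.45
eef_pos: [0.627, -0.1233, 0.1307]
tool_rot: [0.702, 0.713, -0.001, -0.002]
ft_force: [-1.0, 0.3, -1.1]
grip_width: 0.05
grasp_force: 62.9
```

```bash
python3 plan.py 630,-123.5,29,0.9
```

```text
at [ 627.  -123.3  130.7] 0.9
630,-123.5,29,0.9 slide [-0.03  0.3  10.17] spin -0.0 mm 102
```

>>> {"name": "arm_command", "arguments": {"slide": [[0, 0.15, 3], [0, 0.15, 6], [0, 0.15, 8.5], [0, 0.15, 10], [0, 0.15, 10.2]], "spin": [0, 0, 0, 0, 0]}}

```text
clock: 26.08
eef_pos: [0.6287, -0.1231, 0.0307]
tool_rot: [0.701, 0.713, -0.001, -0.001]
ft_force: [0.1, 0.5, -0.7]
grip_width: 0.0504
grasp_force: 62.9
```

>>> {"name": "arm_command", "arguments": {"slide": [[0, 0, 0.1], [0, 0, 0.2], [0, 0, 0.3], [0, 0, 0.3], [0, 0, 0.3]], "spin": [0, 0, 0, 0, 0]}}

```text
clock: 26.7
eef_pos: [0.6302, -0.1237, 0.0284]
tool_rot: [0.702, 0.713, 0.0, 0.0]
ft_force: [0.4, -0.7, -0.8]
grip_width: 0.0503
grasp_force: 62.9
```

>>> {"name": "arm_command", "arguments": {"slide": [[0, 0, 0.1], [0, 0, 0.2], [0, 0, 0.2], [0, 0, 0.2], [0, 0, 0.2]], "spin": [0, 0, 0, 0, 0]}}

```text
clock: 27.32
eef_pos: [0.6303, -0.1236, 0.0277]
tool_rot: [0.702, 0.713, 0.0, 0.0]
ft_force: [-3.2, 0.4, 5.3]
grip_width: 0.05
grasp_force: 63.8
```

>>> {"name": "arm_command", "arguments": {"slide": [[0, 0, 0], [0, 0, 0], [0, 0, 0], [0, 0, 0], [0, 0, 0]], "spin": [0, 0, 0, 0, 0], "jaw": 8}}

```text
clock: 27.95
eef_pos: [0.6301, -0.1236, 0.0262]
tool_rot: [0.702, 0.713, -0.0, -0.0]
ft_force: [-1.0, -0.4, -0.2]
grip_width: 0.0801
grasp_force: 0.0
```

>>> {"name": "arm_command", "arguments": {"slide": [[0, 0, -3], [0, 0, -7], [0, 0, -12], [0, -5, -16], [0, -10, -18]], "spin": [0, 0, 0, 0, 0]}}

```text
clock: 28.58
eef_pos: [0.5306, -0.1254, 0.2086]
tool_rot: [0.701, 0.713, 0.001, 0.002]
ft_force: [0.4, -0.9, 0.1]
grip_width: 0.0802
grasp_force: 0.0
```

```bash
python3 - <<'E'
from h import *
for n in("scene","side"):
    c=camera(n); W=cloud(c); save(c,n+"9.png")
    f=lambda r:np.round(np.append(r[0][:2]*1e3,np.degrees(r[0][2:])),1).tolist()+[round(r[2]*1e3,1)]
    print("jar",f(fitC(W,(.63,-.1235),.026,.046,.07)),"case",f(fitD(W,(.631,-.22),.053,.062)),"soap",f(fitD(W,(.632,.198),.034,.06)),"tall",f(fitC(W,(.647,.1025),.013,.098,.12)))
print(get_obs()["clock"])
E
```

```text
jar [630.9, -122.6, np.float64(54.6)] case [632.3, -220.3, 358.9, np.float64(59.8)] soap [632.6, 198.7, 8.1, np.float64(41.3)] tall [647.5, 102.3, np.float64(105.0)]
jar [629.1, -119.7, np.float64(54.0)] case [631.3, -217.4, -0.3, np.float64(59.2)] soap [630.8, 202.1, 368.9, np.float64(40.8)] tall [645.9, 105.2, np.float64(104.5)]
28.675
```

View pics/side9.png

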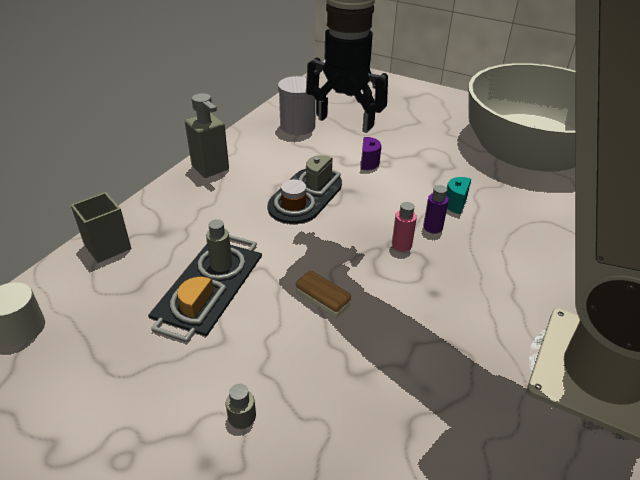

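View pics/scene9.png

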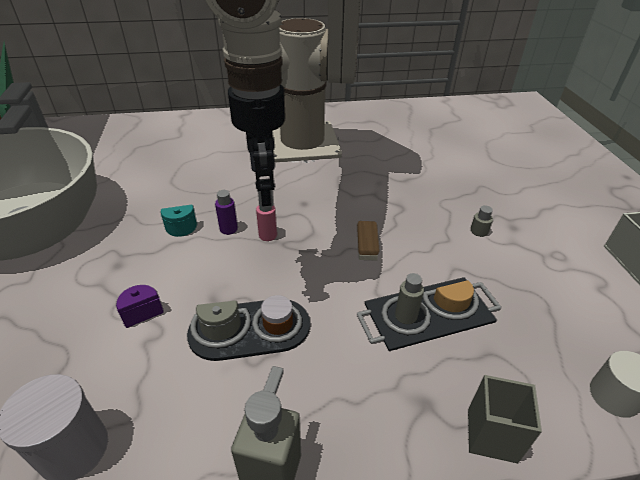

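Both views show all four things upright in their wells: case (217,320), jar (277,315), bottle (411,300) and soap (455,296) in the scene picture. Their measured heights put them fully down. The brush and short bottle have not moved, and the gripper is clear.

```bash
python3 -c "from workcell import *; print(job_done())"
```

```text
the job is handed in; nothing more can be done
None
```

I handed the job in at about 29 s: both trays are made up as asked, all four things are upright and fully down in their wells with the D flats aligned, and the short bottle and nail brush were left where they were.

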